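# Put the kettle on the gas hob and light the burner

### The arm

A 6-joint arm with a two-finger parallel gripper is mounted at the origin on the work surface. World frame = base frame: x ahead of the robot, y to its left, z up, the work surface at z = 0. Lengths are in m, angles in degrees, forces in N, time in s.
With the tool pointing down it reaches from about 0.325 to 0.75 m from the base axis. Payload 7.6 kg.
Tool frame: the origin (TCP) lies midway between the tips of the shut fingers; the grasp point (between the pads) lies 19 mm behind it; z points along the fingers, y is the line along which they close (so a half turn about z gives the same grasp; the last joint's range is limited). The gripper opens to 85 mm and grips with 20 to 120 N. Pads are 22 mm wide; open, the fingers measure 114 mm over their backs; the gripper's body (76 mm by 85 mm) begins 54 mm behind the grasp point. The pads swing forward as they close: fully open they stand 13 mm farther back than shut.
Start: joints at [66.847, 2.991, 80.254, -0, 96.75, -4.028], TCP at [0.172, 0.496, 0.205] pointing down, gripper open.
Joint ranges: [-166.34, 166.34], [-52.06, 124.39], [6.96, 135.62], [-60.46, 240.46], [14.63, 156.25], [-167.68, 167.68]. Speed limits (degrees/s): [147.25, 147.25, 172.46, 180, 180, 180].

### API

Orientations are given as [roll, pitch, yaw] about the fixed x, y, z axes, in that order (R = Rz(yaw) Ry(pitch) Rx(roll)).
In Python, from workcell import ctrl gives the robot as it stands.
- The arm moves only by the tool servo_tool, never from a script. Its argument "moves" is a list of rows, each an object with "offset": the shift along the tool's x, y, z in mm, a list of three; "delta_rot": the turn, a rotation vector about the tool's x, y, z in degrees, a list of three. In form: [{"offset": [x, y, z], "delta_rot": [ax, ay, az]}, ...]. A call has 1 to 12 rows; each row shifts and turns the commanded pose from where the row before left it, along the tool's axes as they then stand; what a row does not reach is not made up. A row lasts 1/8 s, in which the tool goes at most 62.5 mm and 10.7 degrees, less where a joint would pass 70% of its speed; a pose out of reach is approached as far as the arm can. A call with a gripper value outside its range is refused whole. "fingers" is the finger opening in mm, from 0 to 85.4, set as the call begins (left out, the last holds). The fingers move at their own pace and stop on an object; the grip force is fixed at half the most. Time passes only in rows, so rows that do not move let the fingers close. It gives the time, the measured TCP pose, the force, the opening and the grip force at its end, in the units of the state.
- ctrl.read_state(): the state, without advancing time (a new reading comes with each control period).
- ctrl.capture(name): name is "side" or "top" or "wrist"; returns the picture (480x640x3 uint8, red, green, blue); there is no depth.
- ctrl.camera_info(name): a dict with "mtx" (3x3 intrinsics, pixels), "dist" ([k1, k2, p1, p2, k3] as OpenCV has them; the pictures are not rectified), "R" (3x3) and "t" (3): a world point X has camera coordinates R X + t; the wrist camera has in their place "T_tool_cam" (4x4, takes a point from camera to tool coordinates, whose origin is the TCP and whose axes are the flange's). Camera axes: x right, y down, z forward; pixel columns grow to the right and rows downward; lengths in m; the calibration is good to about 2 mm. A picture is of the moment at which its call begins: read the wrist's pose just before it. camera_info takes no time and is no camera call.
- ctrl.finish_job(): hands the job in; it is judged then, once.
The state is a dict: "t": time; "qpos": joint angles; "joint_velocities": joint speeds; "effort": joint torques, N m; "position": TCP position; "ee_rot": TCP orientation; "ft_force": force on the tool from outside, world axes, zero at the start; "wrist_torque": the same for the moment, N m; "width": finger opening in m; "grasp_force": force on a finger pad.
Only numpy, scipy, OpenCV 4.12 (cv2) and the standard library are available. Lean on these libraries where they do the work, as an engineer would, in place of code of your own. Each camera call takes 0.05 s, during which the arm holds its last target. There are 200 camera calls.

### The job

Put the kettle on: carry it level, set it down gently in the middle of the hob's large burner, and only then light that burner with its own knob. Press the knob right in, turn it anticlockwise past its safety stop to the large-flame mark a quarter turn from off, keep it pressed in there for about three seconds until the flame would hold, then let it spring out. Leave the other knob at off, and do not shift the saucepan, the flour jar or the rolling pin.

Things in the scene. Friction and masses are not known exactly. Their poses are not given: they have to be found in the camera images.
- hob: two-burner gas hob, fixed in the white worktop: a metal panel 370 mm (x) by 460 mm (y), its top 8 mm up. Origin near its middle, at worktop height; x points to the rear of the hob, y to its left. Two black cast-iron pan supports, 210 mm square, tops 46 mm above the worktop, stand side by side at the rear; their fingers end 30 mm from the burner's centre. Two knobs stand at the front
- burner_left_place (a point): centre of the left (+y) pan support, on its top, 46 mm above the worktop; 50 mm in x and 115 mm in y from the hob's origin
- burner_right_place (a point): centre of the right (-y) pan support, on its top, 46 mm above the worktop; 50 mm in x and -115 mm in y from the hob's origin
- burner_large: the large burner, fixed: a black cap 84 mm across on an aluminium crown, under the left or the right pan support. Origin at worktop height on its axis; the cap's top is 30 mm above the worktop
- burner_small: the small burner, fixed: a black cap 50 mm across, under the other pan support, with the saucepan standing over it. Origin at worktop height on its axis
- knob_left_grip (a point): on the upright axis of the left (+y) knob, which works the left burner; 45 mm above the worktop with the knob out; its x axis is the pointer. Black knob: round skirt 40 mm across, 15 to 21 mm above the worktop, and a grip bar along the pointer 38 mm long, 14 mm wide, its top 54 mm above the worktop, with a white line from the axis to the pointer's end. 145 mm in front of the hob's origin, 60 mm left
- knob_right_grip (a point): the same on the right (-y) knob, which works the right burner; 145 mm in front of the hob's origin and 60 mm to its right. Printed on the panel round each knob: a small ring at off (pointer to the rear, +x of the hob), a large orange flame a quarter turn anticlockwise (pointer to the left, +y), a small flame at half a turn, and on the right two dots, of which the filled one tells the burner
- knob_left (a joint): turn of the left knob, rad: 0 off, growing anticlockwise seen from above; 1.57 at the large-flame mark, 3.4 at the end of its travel. From off, unless pressed in by more than 4 mm, it turns only 0.1 before the safety stop blocks it; the stop reaches to about 0.75, and its far side is a ramp over which the knob can be turned back to off. Friction 0.04 N m. It stays where it is left
- knob_left_push (a joint): how far the left knob is pressed in (straight down), m: 0 out, 0.006 fully in against a firm end; the spring pushes back with 3.5 N at the start and 8 N fully in, and brings it out again
- knob_right (a joint): turn of the right knob, as for the left one
- knob_right_push (a joint): how far the right knob is pressed in, as for the left one
- kettle: loose red enamel kettle standing upright on the worktop to the left of the hob, 154 mm across its belly, base 140 mm across, about 0.5 to 0.95 kg. Origin: centre of its underside. Its short spout points along its x and ends 110 mm from its axis, 95 mm up; the lid's black knob ends 118 mm up
- kettle_grip (a point): middle of the kettle's handle, 168 mm above its underside on its axis: a straight black bar 96 mm long along the kettle's x, 22 mm wide (y) and 18 mm tall, carried by a steel wire bow at each end; free space all round it and 50 mm below it to the lid's knob
- saucepan: loose steel saucepan on the pan support over the small burner, 140 mm across and 60 mm tall, its handle pointing to the rear of the hob. Origin: centre of its underside. Not to be shifted
- flour_jar: loose cream jar with a wooden lid, 90 mm across and 150 mm tall, on the worktop to the left rear of the hob. Origin: centre of its underside. Not to be shifted
- rolling_pin: loose wooden rolling pin, 58 mm thick and 400 mm long with its handles, lying along its x on the wooden pastry board (22 mm thick) to the right of the hob. Origin: under its middle, on the board. Not to be shifted
Mind the look-alikes: they are no part of the job. Of the things like the kettle, leave any that is turquoise or white; of the rest the larger one is meant.

How it is judged (in metres and radians):
On the way, in this order (a step that is already met when the one before it is completed fails the run):
1. the kettle stands upright and still on the pan support, its middle within 20 mm of the large burner's (horizontal distance between kettle and burner_large below 0.02 m and z of kettle in the frame of hob between 0.043 and 0.049 m and angle between kettle's own z axis and vertical below 0.06 rad and linear speed of kettle below 0.02 m/s), for 0.2 s.
2. with the kettle there, the knob of the large burner is held pressed in by at least 4 mm at the large-flame mark (turned 1.36 to 1.78 rad) for 2 seconds on end (all of step 1 and ((y of burner_large in the frame of hob above 0 m and value of joint knob_left between 1.36 and 1.78 rad and value of joint knob_left_push above 0.004 m) or (y of burner_large in the frame of hob below 0 m and value of joint knob_right between 1.36 and 1.78 rad and value of joint knob_right_push above 0.004 m))), for 2 s.
At the end, for the whole second after the job is handed in: The kettle stands upright and at rest on the pan support with its middle within 20 mm of the large burner's; that burner's knob stands sprung out at the large-flame mark (1.36 to 1.78 rad from off); the other knob is at off (within 0.2 rad) (all of step 1 and ((y of burner_large in the frame of hob above 0 m and value of joint knob_left between 1.36 and 1.78 rad and value of joint each of knob_left_push, knob_right_push below 0.001 m and value of joint knob_right below 0.2 rad) or (y of burner_large in the frame of hob below 0 m and value of joint knob_right between 1.36 and 1.78 rad and value of joint each of knob_right_push, knob_left_push below 0.001 m and value of joint knob_left below 0.2 rad))); the robot touches nothing.
It fails at once if the kettle is tipped by more than 20 degrees (angle between kettle's own z axis and vertical above 0.35 rad).
It fails at once if the kettle is dropped: it falls faster than 0.25 m/s with nothing holding it (linear speed of kettle above 0.25 m/s and contact force between the fingers and kettle below 0.5 N).
It fails at once if the small burner's knob is turned by more than 0.2 rad ((y of burner_large in the frame of hob above 0 m and value of joint knob_right above 0.2 rad) or (y of burner_large in the frame of hob below 0 m and value of joint knob_left above 0.2 rad)).
It fails at once if the large burner's knob is turned past its stop before the kettle stands on the burner (((y of burner_large in the frame of hob above 0 m and value of joint knob_left above 0.8 rad) or (y of burner_large in the frame of hob below 0 m and value of joint knob_right above 0.8 rad)) and horizontal distance between kettle and burner_large above 0.04 m).
It fails at once if the saucepan or the flour jar is shifted by more than 20 mm, or the rolling pin by more than 30 mm (distance of any of saucepan, flour_jar from where it was at the start of the episode above 0.02 m or distance of rolling_pin from where it was at the start of the episode above 0.03 m).
It also fails if it takes over 61 s, if anything falls off the work surface, if the arm or the gripper's body presses on something with over 40 N, if the wrist force passes 120 N, or if a joint passes its speed limit or range.

## Working session

There is one attempt and no reset: what is moved stays moved. The work goes in short steps, Python scripts to look and compute and a tool call to move; the robot and the scene stay as the last step left them, time stands still between calls to the robot, and variables do not carry over. Pictures are saved under pics/ and viewed, at most 10 in all, crops included, and the job is handed in when it is done.

Besides the shell and the picture viewer there is one more tool, called after "Call:" by a JSON object that holds its "api" and its "payload", one argument or row to a line. servo_tool: Moves the arm, as the interface text tells. Its arguments: {"type":"object","properties":{"moves":{"type":"array"},"fingers":{"type":"number"}},"required":["moves"]}

```bash
mkdir -p pics; ls; python3 - <<'E'
from workcell import ctrl
import cv2,numpy as np
print(ctrl.read_state())
for n in ["top","side"]:
    im=ctrl.capture(n); cv2.imwrite(f"pics/{n}0.png",im[...,::-1])
    i=ctrl.camera_info(n); print(n,{k:np.round(v,3).tolist() for k,v in i.items() if not isinstance(v,str)})
i=ctrl.camera_info("wrist");print({k:np.round(v,4).tolist() for k,v in i.items() if not isinstance(v,str)})
E
```

```text
pics
{'t': 0.0, 'qpos': array([ 6.68449978e+01,  3.02796187e+00,  8.03124414e+01, -1.78708471e-03,
        9.67498052e+01, -4.02859017e+00]), 'joint_velocities': array([ 0.01547635, -0.0169065 ,  0.10950328, -0.01403822, -0.04545862,
        0.07659606]), 'effort': array([-2.43485338e-04, -3.81656992e+01, -3.60187054e+01, -1.35130808e-04,
        6.15598095e-03, -6.98656333e-07]), 'position': array([0.17187715, 0.49570727, 0.20377077]), 'ee_rot': array([-1.79909890e+02, -4.56688533e-03,  1.60873376e+02]), 'ft_force': array([-0.03750476, -0.32851496,  0.02042913]), 'wrist_torque': array([-0.06250628,  0.05674402, -0.05192859]), 'grasp_force': 0.0, 'width': 0.08555691535362461}
top {'mtx': [[564.975, 0.0, 325.729], [0.0, 564.975, 243.076], [0.0, 0.0, 1.0]], 'dist': [-0.105, 0.0, 0.0, 0.0, 0.0], 'R': [[-0.02, -1.0, 0.005], [-0.992, 0.019, -0.125], [0.125, -0.007, -0.992]], 't': [-0.079, 0.564, 1.653]}
side {'mtx': [[529.614, 0.0, 312.038], [0.0, 529.614, 239.63], [0.0, 0.0, 1.0]], 'dist': [0.03, 0.0, 0.0, 0.0, 0.0], 'R': [[0.907, -0.422, -0.021], [-0.305, -0.62, -0.723], [0.292, 0.662, -0.69]], 't': [-0.527, 0.204, 1.652]}
{'mtx': [[359.4897, 0.0, 321.7232], [0.0, 359.4897, 241.887], [0.0, 0.0, 1.0]], 'dist': [0.0051, 0.0, 0.0, 0.0, 0.0], 'T_tool_cam': [[-0.0005, -0.9492, -0.3145, 0.0814], [1.0, -0.0, -0.0015, -0.0003], [0.0014, -0.3145, 0.9492, -0.1701], [0.0, 0.0, 0.0, 1.0]]}
```

View pics/top0.png

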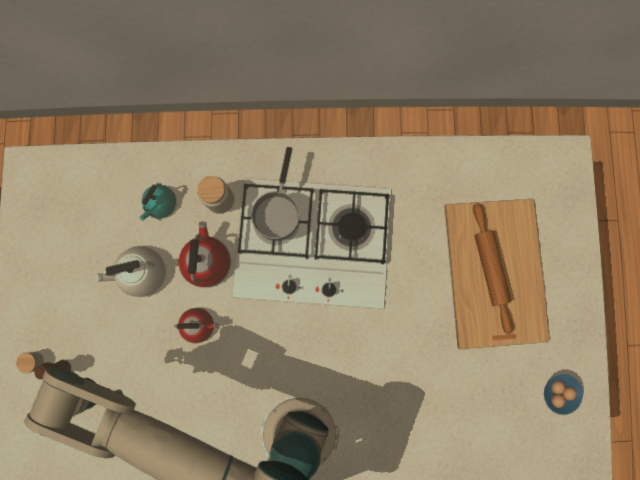

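View pics/side0.png

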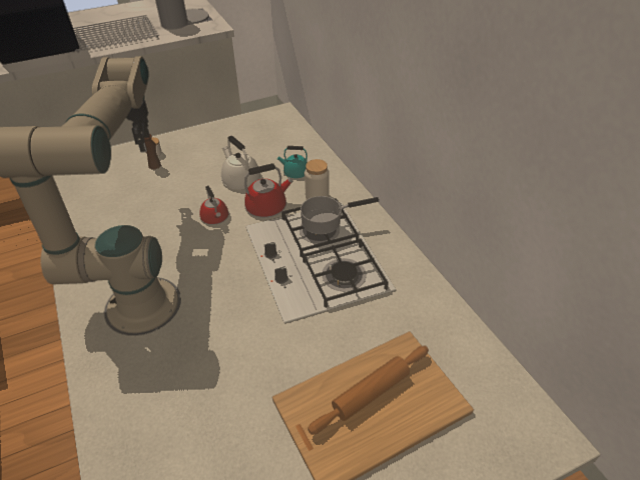

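Top view: the large red kettle is at (205,260), with its spout toward the rear (203,230). The saucepan stands over the left burner, so the large burner is the right one, at (352,226), worked by the right knob at (329,289). I'll enlarge both views for accurate pixels.

```bash
cat > h.py <<'E'
import cv2,numpy as np
from workcell import ctrl
def ray(n,uv):
    i=ctrl.camera_info(n);R=np.array(i["R"]);t=np.array(i["t"])
    p=cv2.undistortPoints(np.array([[uv]],float),np.array(i["mtx"]),np.array(i["dist"]))[0,0]
    return -R.T@t, R.T@np.array([p[0],p[1],1])
def atz(n,uv,z):
    c,d=ray(n,uv); return c+d*(z-c[2])/d[2]
def proj(n,X):
    i=ctrl.camera_info(n);r=cv2.Rodrigues(np.array(i["R"]))[0]
    return cv2.projectPoints(np.array(X,float).reshape(-1,1,3),r,np.array(i["t"]),np.array(i["mtx"]),np.array(i["dist"]))[0][:,0]
def tri(a,b):
    (c1,d1),(c2,d2)=ray("top",a),ray("side",b)
    s=np.linalg.lstsq(np.c_[d1,-d2],c2-c1,rcond=None)[0]
    P,Q=c1+s[0]*d1,c2+s[1]*d2
    return (P+Q)/2,np.linalg.norm(P-Q)
E
python3 - <<'E'
import cv2,numpy as np
a=cv2.imread("pics/top0.png")[175:315,165:405]; b=cv2.imread("pics/side0.png")[150:320,225:400]
cv2.imwrite("pics/a.png",cv2.resize(a,None,fx=3.3,fy=3.3,interpolation=cv2.INTER_CUBIC))
cv2.imwrite("pics/b.png",cv2.resize(b,None,fx=3.4,fy=3.4,interpolation=cv2.INTER_CUBIC))
E
```

```text
(no output)
```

View pics/a.png

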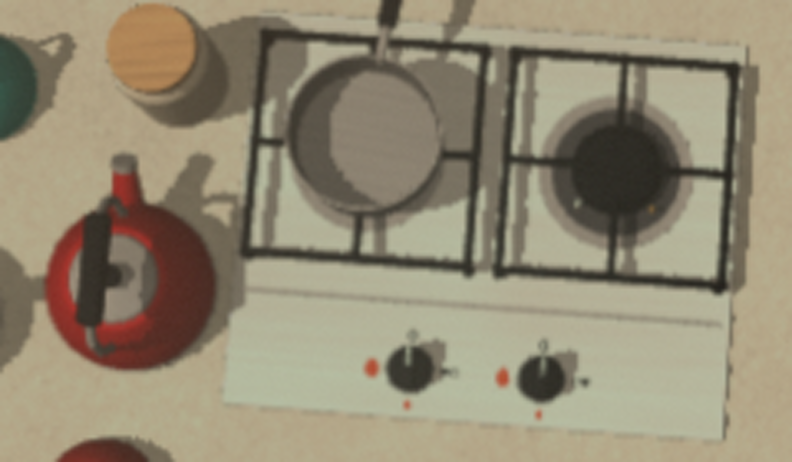

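View pics/b.png

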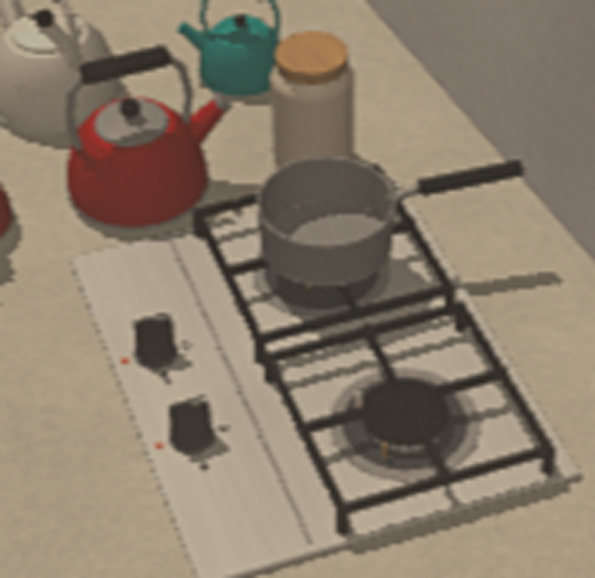

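```bash
python3 - <<'E'
from h import *
from scipy.optimize import least_squares
T=lambda u,v:np.array([165+u/3.3,175+v/3.3]); S=lambda u,v:np.array([225+u/3.4,150+v/3.4])
P={}
g=.102;z=.044
C=lambda s:[[.05+g,s*.115+g,z],[.05+g,s*.115-g,z],[.05-g,s*.115-g,z],[.05-g,s*.115+g,z]]
pts=C(-1)+C(1)+[[.05,-.115,.03]]
tp=[T(513,52),T(737,70),T(720,287),T(500,272),T(267,35),T(487,48),T(470,268),T(247,252),T(618,168)]
ps=[C(-1)[i] for i in (0,1,2,3)]+[C(1)[i] for i in (3,2,1)]+[[.05,-.115,.03]]
sp=[S(462,310),S(548,455),S(342,515),S(268,362),S(200,215),S(262,345),S(450,290),S(405,410)]
def W(p,X):
    c,s=np.cos(p[2]),np.sin(p[2]);X=np.array(X);return np.c_[p[0]+c*X[:,0]-s*X[:,1],p[1]+s*X[:,0]+c*X[:,1],X[:,2]]
ft=lambda p:(proj("top",W(p,pts))-tp).ravel()
fs=lambda p:(proj("side",W(p,ps))-sp).ravel()
x0=[.4,0,-.05]
for f in (ft,fs,lambda p:np.r_[ft(p),fs(p)]):
    r=least_squares(f,x0,loss="soft_l1");print(r.x[:2].round(4),np.degrees(r.x[2]).round(2),np.sqrt(np.mean(f(r.x)**2)).round(2))
p=r.x;np.save("hob.npy",p)
print("burner",W(p,[[.05,-.115,.046]]),"knobs",W(p,[[-.145,-.06,.054],[-.145,.06,.054]]))
print(proj("top",W(p,[[-.145,-.06,.054]])),T(542,372),proj("side",W(p,[[-.145,-.06,.054]])),S(188,408))
for a,b in [((100,212),(170,55)),((89,325),(82,73)),((94.5,269),(126,64)),((115,275),(129,106))]:
    X,e=tri(T(*a),S(*b));print(X.round(4),e.round(4))
print("grip z.177/.168",atz("top",T(100,212),.177),atz("top",T(89,325),.177),"belly",atz("top",T(131,286),.06),"jar",atz("top",T(151,47),.15),"pan",atz("top",T(366,135),.1))
st=ctrl.read_state();print(st["ee_rot"],st["position"])
E
```

```text
[ 0.5721 -0.0522] -5.25 0.66
[ 0.5746 -0.0577] -5.62 0.74
[ 0.5732 -0.054 ] -5.21 0.94
burner [[ 0.61252987 -0.17308119  0.046     ]] knobs [[ 0.42333352 -0.10059162  0.054     ]
 [ 0.43423632  0.01891206  0.054     ]]
[[330.34859504 289.34203188]] [329.24242424 287.72727273] [[279.66705586 270.71605673]] [280.29411765 270.        ]
[0.5646 0.2704 0.1715] 0.0037
[0.4701 0.2781 0.1744] 0.0042
[0.5168 0.2742 0.1731] 0.0042
[0.515  0.2681 0.1239] 0.001
grip z.177/.168 [0.562031  0.2696619 0.177    ] [0.46781894 0.27808691 0.177     ] belly [0.51098083 0.26765814 0.06      ] jar [0.70775591 0.23331092 0.15      ] pan [0.63623143 0.05310838 0.1       ]
[-1.79921091e+02 -4.81427334e-03  1.60870485e+02] [0.17188576 0.49575406 0.20386595]
```

Call:
{"api": "servo_tool", "payload": {
  "moves": [
    {"offset": [0, 0, -32], "delta_rot": [0, 0, -4.7]},
    {"offset": [0, 0, -32], "delta_rot": [0, 0, -4.7]},
    {"offset": [0, 0, -32], "delta_rot": [0, 0, -4.7]},
    {"offset": [-40, -21.5, 0], "delta_rot": [0, 0, 0]},
    {"offset": [-40, -21.5, 0], "delta_rot": [0, 0, 0]},
    {"offset": [-40, -21.5, 0], "delta_rot": [0, 0, 0]},
    {"offset": [-40, -21.5, 0], "delta_rot": [0, 0, 0]},
    {"offset": [-40, -21.5, 0], "delta_rot": [0, 0, 0]},
    {"offset": [-40, -21.5, 0], "delta_rot": [0, 0, 0]},
    {"offset": [-40, -21.5, 0], "delta_rot": [0, 0, 0]},
    {"offset": [-40, -21.5, 0], "delta_rot": [0, 0, 0]},
    {"offset": [-41, -21, 0], "delta_rot": [0, 0, 0]}
  ]
}}

```text
t: 1.6
position: [0.5157, 0.2712, 0.3002]
ee_rot: [-180.0, -0.0, 175.0]
ft_force: [0.7, 0.1, -0.1]
width: 0.0855
grasp_force: 0.0
```

Call:
{"api": "servo_tool", "payload": {
  "moves": [
    {"offset": [0, 0, 0], "delta_rot": [0, 0, 0]},
    {"offset": [0, 0, 0], "delta_rot": [0, 0, 0]},
    {"offset": [0, 0, 0], "delta_rot": [0, 0, 0]}
  ]
}}

```text
t: 1.98
position: [0.5139, 0.2729, 0.3009]
ee_rot: [180.0, 0.0, 175.1]
ft_force: [-0.0, -0.2, 0.3]
width: 0.0852
grasp_force: 0.0
```

```bash
cat >> h.py <<'E'
from scipy.spatial.transform import Rotation as Ro
def wrist(name):
    s=ctrl.read_state();im=ctrl.capture("wrist");cv2.imwrite(name,im[...,::-1])
    T=np.eye(4);T[:3,:3]=Ro.from_euler("xyz",s["ee_rot"],degrees=True).as_matrix();T[:3,3]=s["position"]
    return im,T@np.array(ctrl.camera_info("wrist")["T_tool_cam"]),s
def wz(M,uv,z):
    i=ctrl.camera_info("wrist");p=cv2.undistortPoints(np.array([[uv]],float),np.array(i["mtx"]),np.array(i["dist"]))[0,0]
    d=M[:3,:3]@[p[0],p[1],1];c=M[:3,3];return c+d*(z-c[2])/d[2]
E
python3 - <<'E'
from h import *
im,M,s=wrist("pics/w1.png");np.save("M1.npy",M);print(s["t"],s["position"],s["ee_rot"],s["qpos"])
E
```

```text
1.975 [0.51393315 0.27294717 0.30089283] [1.79977817e+02 1.18938425e-02 1.75058359e+02] [ 2.43297514e+01  1.24879716e+01  5.89788766e+01  1.42737611e-02
  1.08511930e+02 -6.07240750e+01]
```

View pics/w1.png

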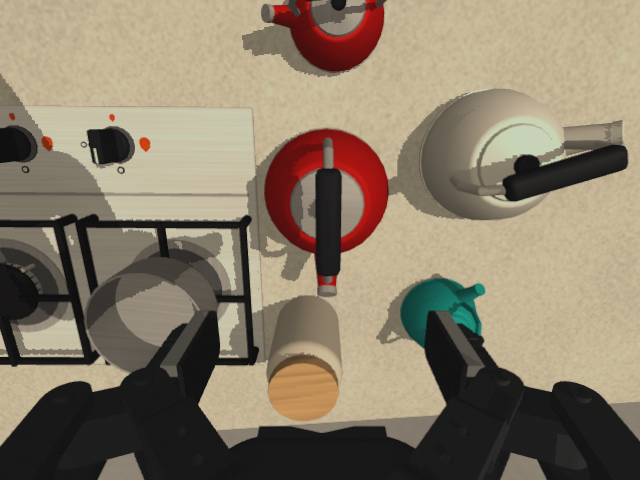

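```bash
python3 - <<'E'
from h import *
M=np.load("M1.npy")
for uv,z in [((328,169),.177),((328.5,275),.177),((328.5,222),.177),((317,222),.177),((341,222),.177),((326,190),.06),((503,190),.2),((600,165),.2)]:print(uv,wz(M,uv,z).round(4))
E
```

```text
(328, 169) [0.4684 0.2815 0.177 ]
(328.5, 275) [0.5611 0.2744 0.177 ]
(328.5, 222) [0.5125 0.2783 0.177 ]
(317, 222) [0.5117 0.2686 0.177 ]
(341, 222) [0.5134 0.2888 0.177 ]
(326, 190) [0.5061 0.2779 0.06  ]
(503, 190) [0.4928 0.412  0.2   ]
(600, 165) [0.4802 0.4818 0.2   ]
```

Wrist view: the handle bar runs from (328,169) to (328,275), so its middle is at about (0.515, 0.277) and its yaw is −4.5°. This agrees with the top and side views. Next I descend and grip.

Call:
{"api": "servo_tool", "payload": {
  "moves": [
    {"offset": [0, 4, 19], "delta_rot": [0, 0, 0]},
    {"offset": [0, 0, 22], "delta_rot": [0, 0, 0]},
    {"offset": [0, 0, 22], "delta_rot": [0, 0, 0]},
    {"offset": [0, 0, 22], "delta_rot": [0, 0, 0]},
    {"offset": [0, 0, 22], "delta_rot": [0, 0, 0]},
    {"offset": [0, 0, 22], "delta_rot": [0, 0, 0]},
    {"offset": [0, 0, 15], "delta_rot": [0, 0, 0]},
    {"offset": [0, 0, 8], "delta_rot": [0, 0, 0]},
    {"offset": [0, 0, 0], "delta_rot": [0, 0, 0]}
  ]
}}

```text
t: 3.15
position: [0.5148, 0.2762, 0.1482]
ee_rot: [-180.0, -0.0, 175.0]
ft_force: [-0.0, -0.5, 0.9]
width: 0.0857
grasp_force: 0.0
```

Call:
{"api": "servo_tool", "payload": {
  "moves": [
    {"offset": [0, 0, 0], "delta_rot": [0, 0, 0]},
    {"offset": [0, 0, 0], "delta_rot": [0, 0, 0]},
    {"offset": [0, 0, 0], "delta_rot": [0, 0, 0]},
    {"offset": [0, 0, 0], "delta_rot": [0, 0, 0]},
    {"offset": [0, 0, 0], "delta_rot": [0, 0, 0]},
    {"offset": [0, 0, 0], "delta_rot": [0, 0, 0]},
    {"offset": [0, 0, 0], "delta_rot": [0, 0, 0]},
    {"offset": [0, 0, 0], "delta_rot": [0, 0, 0]}
  ],
  "fingers": 0
}}

```text
t: 4.15
position: [0.5153, 0.2765, 0.1493]
ee_rot: [179.9, 0.1, 175.0]
ft_force: [0.1, 4.1, 6.8]
width: 0.0177
grasp_force: 59.4
```

Call:
{"api": "servo_tool", "payload": {
  "moves": [
    {"offset": [0, 0, -5], "delta_rot": [0, 0, 0]},
    {"offset": [0, 0, -10], "delta_rot": [0, 0, 0]},
    {"offset": [0, 0, -15], "delta_rot": [0, 0, 0]},
    {"offset": [0, 0, -15], "delta_rot": [0, 0, 0]},
    {"offset": [0, 0, -5], "delta_rot": [0, 0, 0]},
    {"offset": [0, 0, 0], "delta_rot": [0, 0, 0]},
    {"offset": [0, 0, 0], "delta_rot": [0, 0, 0]}
  ]
}}

```text
t: 5.03
position: [0.5148, 0.276, 0.1979]
ee_rot: [-180.0, -0.1, 175.0]
ft_force: [0.2, 1.1, -8.0]
width: 0.0179
grasp_force: 58.9
```

```bash
python3 - <<'E'
from h import *
im,M,s=wrist("pics/w2.png");np.save("M2.npy",M);print(s["t"],s["position"],s["ft_force"],s["width"],s["wrist_torque"])
b=ctrl.capture("side")[...,::-1][130:250,210:360]
cv2.imwrite("pics/c2.png",np.hstack([im[...,::-1][0:480,140:520],cv2.resize(b,(420,336))[:, :].repeat(1,0) if 0 else cv2.copyMakeBorder(cv2.resize(b,(420,336),interpolation=cv2.INTER_CUBIC),0,144,0,0,cv2.BORDER_CONSTANT)]))
E
```

```text
5.025 [0.51477244 0.27601518 0.19787416] [ 0.15170822  1.07368365 -7.97233066] 0.017910849420860984 [ 0.0091862   0.1060831  -0.06262539]
```

View pics/c2.png

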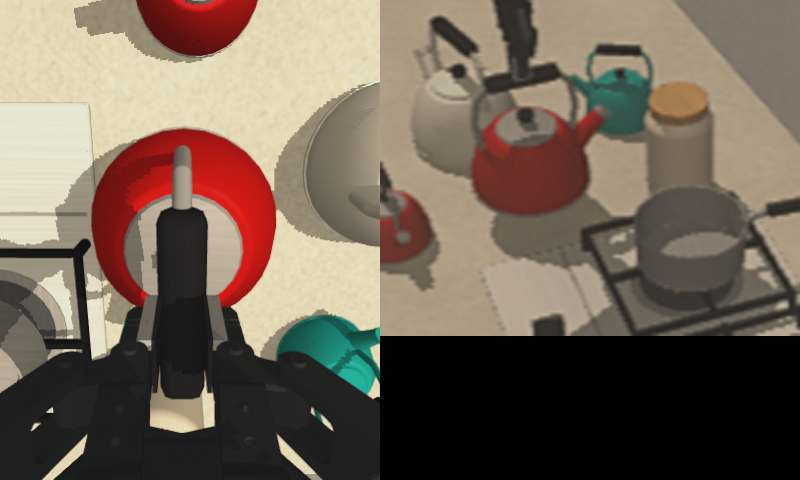

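```bash
python3 - <<'E'
from h import *
M=np.load("M2.npy")
a,b=wz(M,(322,208),.226),wz(M,(322,398),.226);print(a,b,(a+b)/2)
E
```

```text
[0.4661027 0.2800533 0.226    ] [0.55991725 0.27178109 0.226     ] [0.51300998 0.27591719 0.226     ]
```

Call:
{"api": "servo_tool", "payload": {
  "moves": [
    {"offset": [0, 0, -8], "delta_rot": [0, 0, 0]},
    {"offset": [0, 0, -16], "delta_rot": [0, 0, 0]},
    {"offset": [0, 0, -24], "delta_rot": [0, 0, 0]},
    {"offset": [0, 0, -24], "delta_rot": [0, 0, 0]},
    {"offset": [0, 0, -20], "delta_rot": [0, 0, 0]},
    {"offset": [0, 0, -14], "delta_rot": [0, 0, 0]},
    {"offset": [0, 0, -6], "delta_rot": [0, 0, 0]},
    {"offset": [0, 0, 0], "delta_rot": [0, 0, 0]}
  ]
}}

```text
t: 6.12
position: [0.5151, 0.2762, 0.3107]
ee_rot: [180.0, 0.0, 175.0]
ft_force: [-0.0, 0.0, -6.6]
width: 0.018
grasp_force: 59.0
```

Call:
{"api": "servo_tool", "payload": {
  "moves": [
    {"offset": [-1, -4, 0], "delta_rot": [0, 0, 0]},
    {"offset": [-2.5, -8, 0], "delta_rot": [0, 0, 0]},
    {"offset": [-4, -12, 0], "delta_rot": [0, 0, 0]},
    {"offset": [-5, -16, 0], "delta_rot": [0, 0, 0]},
    {"offset": [-6, -20, 0], "delta_rot": [0, 0, 0]},
    {"offset": [-7.5, -24, 0], "delta_rot": [0, 0, 0]},
    {"offset": [-8, -26, 0], "delta_rot": [0, 0, 0]},
    {"offset": [-8, -26, 0], "delta_rot": [0, 0, 0]},
    {"offset": [-8, -26, 0], "delta_rot": [0, 0, 0]},
    {"offset": [-8, -26, 0], "delta_rot": [0, 0, 0]},
    {"offset": [-8, -26, 0], "delta_rot": [0, 0, 0]},
    {"offset": [-8, -26, 0], "delta_rot": [0, 0, 0]}
  ]
}}

```text
t: 7.62
position: [0.5677, 0.0284, 0.3107]
ee_rot: [-180.0, 0.0, 174.9]
ft_force: [-0.7, 0.7, -6.0]
width: 0.0181
grasp_force: 59.0
```

Call:
{"api": "servo_tool", "payload": {
  "moves": [
    {"offset": [-8, -26, 0], "delta_rot": [0, 0, 0]},
    {"offset": [-8, -26, 0], "delta_rot": [0, 0, 0]},
    {"offset": [-7.5, -24, 0], "delta_rot": [0, 0, 0]},
    {"offset": [-7, -22, 0], "delta_rot": [0, 0, 0]},
    {"offset": [-6, -20, 0], "delta_rot": [0, 0, 0]},
    {"offset": [-5.5, -18, 0], "delta_rot": [0, 0, 0]},
    {"offset": [-5, -16, 0], "delta_rot": [0, 0, 0]},
    {"offset": [-4.5, -14, 0], "delta_rot": [0, 0, 0]},
    {"offset": [-4, -12, 0], "delta_rot": [0, 0, 0]},
    {"offset": [-3, -10, 0], "delta_rot": [0, 0, 0]},
    {"offset": [-2.5, -7, 0], "delta_rot": [0, 0, 0]},
    {"offset": [-1.2, -4, 0], "delta_rot": [0, 0, 0]}
  ]
}}

```text
t: 9.12
position: [0.6124, -0.1734, 0.3105]
ee_rot: [180.0, -0.0, 175.0]
ft_force: [0.3, -0.3, -6.9]
width: 0.0181
grasp_force: 59.0
```

Call:
{"api": "servo_tool", "payload": {
  "moves": [
    {"offset": [0, 0, 0], "delta_rot": [0, 0, 0]},
    {"offset": [0, 0, 0], "delta_rot": [0, 0, 0]},
    {"offset": [0, 0, 0], "delta_rot": [0, 0, 0]}
  ]
}}

```text
t: 9.5
position: [0.6123, -0.1728, 0.3107]
ee_rot: [180.0, 0.0, 175.0]
ft_force: [0.3, 0.6, -6.4]
width: 0.0179
grasp_force: 59.0
```

```bash
python3 - <<'E'
from h import *
s=ctrl.read_state();print(s["t"],s["position"],s["ft_force"],s["ee_rot"])
im=ctrl.capture("wrist")[...,::-1][:,:400]
b=ctrl.capture("side")[...,::-1][150:330,240:420]
cv2.imwrite("pics/c3.png",np.hstack([im,cv2.copyMakeBorder(cv2.resize(b,(400,400),interpolation=cv2.INTER_CUBIC),0,80,0,0,cv2.BORDER_CONSTANT)]))
E
```

```text
9.5 [ 0.61228058 -0.17275824  0.3107447 ] [ 0.29773096  0.59496466 -6.40279717] [1.79996025e+02 1.30334784e-02 1.75000456e+02]
```

View pics/c3.png

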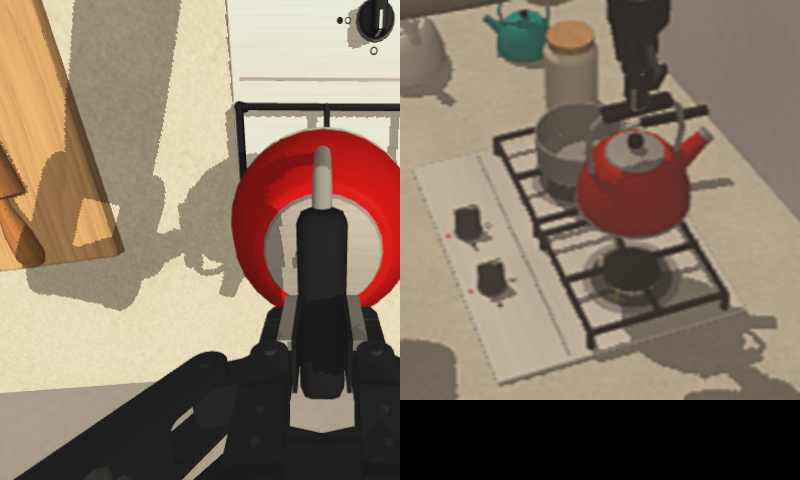

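Wrist view: the kettle hangs level above the burner. The support's front-right corner is at (240,105) and its front mid-finger at (327,105). I'll check the burner centre from these.

```bash
python3 - <<'E'
from h import *
s=ctrl.read_state();T=np.eye(4);T[:3,:3]=Ro.from_euler("xyz",s["ee_rot"],degrees=True).as_matrix();T[:3,3]=s["position"]
M=T@np.array(ctrl.camera_info("wrist")["T_tool_cam"]);p=np.load("hob.npy");c,q=np.cos(p[2]),np.sin(p[2])
for uv,h in [((327,105),(-.052,-.115,.046)),((240,105),(-.052,-.217,.046)),((375,20),(-.145,-.06,.054))]:
    print(wz(M,uv,h[2]),p[0]+c*h[0]-q*h[1],p[1]+q*h[0]+c*h[1])
E
```

```text
[ 0.51256856 -0.1588232   0.046     ] 0.5109517490220167 -0.16381380751170996
[ 0.50396512 -0.25682658  0.046     ] 0.5016843678245271 -0.2653919333348438
[ 0.43530697 -0.1025554   0.054     ] 0.42333351631917826 -0.1005916175936815
```

Call:
{"api": "servo_tool", "payload": {
  "moves": [
    {"offset": [0, 2, 5], "delta_rot": [0, 0, 0]},
    {"offset": [0, 2, 10], "delta_rot": [0, 0, 0]},
    {"offset": [0, 0, 14], "delta_rot": [0, 0, 0]},
    {"offset": [0, 0, 16], "delta_rot": [0, 0, 0]},
    {"offset": [0, 0, 16], "delta_rot": [0, 0, 0]},
    {"offset": [0, 0, 14], "delta_rot": [0, 0, 0]},
    {"offset": [0, 0, 12], "delta_rot": [0, 0, 0]},
    {"offset": [0, 0, 9], "delta_rot": [0, 0, 0]},
    {"offset": [0, 0, 6], "delta_rot": [0, 0, 0]},
    {"offset": [0, 0, 4], "delta_rot": [0, 0, 0]},
    {"offset": [0, 0, 2], "delta_rot": [0, 0, 0]},
    {"offset": [0, 0, 0], "delta_rot": [0, 0, 0]}
  ]
}}

```text
t: 11.1
position: [0.6127, -0.1691, 0.2027]
ee_rot: [180.0, 0.0, 175.0]
ft_force: [-0.6, -0.2, -6.4]
width: 0.018
grasp_force: 59.0
```

Call:
{"api": "servo_tool", "payload": {
  "moves": [
    {"offset": [0, 0, 1.5], "delta_rot": [0, 0, 0]},
    {"offset": [0, 0, 1.5], "delta_rot": [0, 0, 0]},
    {"offset": [0, 0, 1.5], "delta_rot": [0, 0, 0]},
    {"offset": [0, 0, 1], "delta_rot": [0, 0, 0]},
    {"offset": [0, 0, 0], "delta_rot": [0, 0, 0]}
  ]
}}

```text
t: 11.72
position: [0.6126, -0.1691, 0.197]
ee_rot: [180.0, -0.0, 175.0]
ft_force: [-0.1, -0.7, -6.4]
width: 0.0176
grasp_force: 59.0
```

Call:
{"api": "servo_tool", "payload": {
  "moves": [
    {"offset": [0, 0, 0.7], "delta_rot": [0, 0, 0]},
    {"offset": [0, 0, 0.7], "delta_rot": [0, 0, 0]},
    {"offset": [0, 0, 0.6], "delta_rot": [0, 0, 0]},
    {"offset": [0, 0, 0], "delta_rot": [0, 0, 0]}
  ]
}}

```text
t: 12.22
position: [0.6127, -0.169, 0.1954]
ee_rot: [180.0, 0.0, 175.0]
ft_force: [-0.1, 0.8, -4.9]
width: 0.018
grasp_force: 59.5
```

Call:
{"api": "servo_tool", "payload": {
  "moves": [
    {"offset": [0, 0, 0.5], "delta_rot": [0, 0, 0]},
    {"offset": [0, 0, 0.5], "delta_rot": [0, 0, 0]},
    {"offset": [0, 0, 0], "delta_rot": [0, 0, 0]}
  ]
}}

```text
t: 12.6
position: [0.6129, -0.169, 0.1952]
ee_rot: [-180.0, 0.1, 175.0]
ft_force: [-0.3, 2.9, 2.5]
width: 0.0176
grasp_force: 61.4
```

The kettle is in contact: the vertical force went from −6.4 N to +2.5 N. I'll release it and rise.

Call:
{"api": "servo_tool", "payload": {
  "moves": [
    {"offset": [0, 0, 0], "delta_rot": [0, 0, 0]},
    {"offset": [0, 0, 0], "delta_rot": [0, 0, 0]},
    {"offset": [0, 0, 0], "delta_rot": [0, 0, 0]},
    {"offset": [0, 0, 0], "delta_rot": [0, 0, 0]},
    {"offset": [0, 0, 0], "delta_rot": [0, 0, 0]},
    {"offset": [0, 0, 0], "delta_rot": [0, 0, 0]}
  ],
  "fingers": 60
}}

```text
t: 13.35
position: [0.6126, -0.1691, 0.1941]
ee_rot: [180.0, 0.0, 175.0]
ft_force: [0.1, 0.5, -0.6]
width: 0.0602
grasp_force: 0.0
```

Call:
{"api": "servo_tool", "payload": {
  "moves": [
    {"offset": [0, 0, -10], "delta_rot": [0, 0, 0]},
    {"offset": [0, 0, -20], "delta_rot": [0, 0, 0]},
    {"offset": [0, 0, -30], "delta_rot": [0, 0, 0]},
    {"offset": [0, 0, -30], "delta_rot": [0, 0, 0]},
    {"offset": [0, 0, -20], "delta_rot": [0, 0, 0]},
    {"offset": [0, 0, 0], "delta_rot": [0, 0, 0]},
    {"offset": [0, 0, 0], "delta_rot": [0, 0, 0]}
  ]
}}

```text
t: 14.22
position: [0.6125, -0.1691, 0.3031]
ee_rot: [180.0, -0.1, 175.0]
ft_force: [1.2, -0.1, 0.0]
width: 0.0598
grasp_force: 0.0
```

```bash
python3 - <<'E'
from h import *
im,M,s=wrist("pics/w4.png");np.save("M4.npy",M);print(s["t"],s["position"],s["qpos"])
b=ctrl.capture("side");cv2.imwrite("pics/s4.png",b[...,::-1])
cv2.imwrite("pics/c4.png",np.hstack([im[:,180:580,::-1],cv2.copyMakeBorder(cv2.resize(b[150:330,240:420,::-1],(400,400),interpolation=cv2.INTER_CUBIC),0,80,0,0,cv2.BORDER_CONSTANT)]))
E
```

```text
14.225 [ 0.61247749 -0.16905091  0.30306173] [-1.87621176e+01  2.21469848e+01  4.70583446e+01  5.83010334e-03
  1.10872853e+02 -1.03733203e+02]
```

View pics/c4.png

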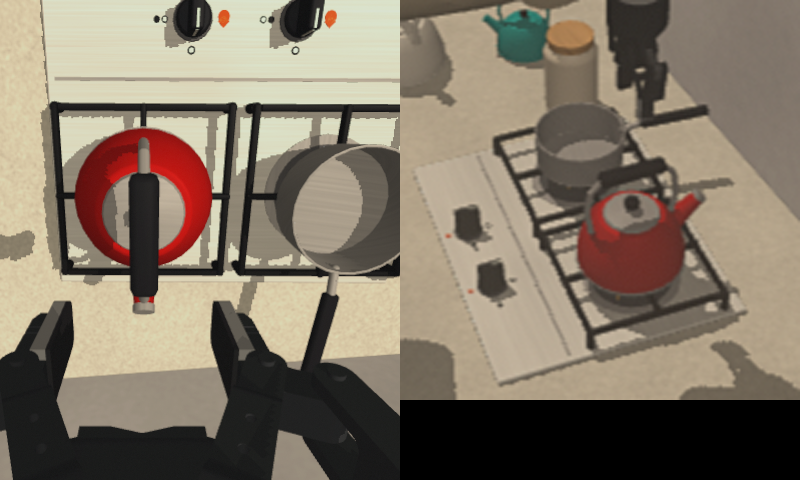

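```bash
python3 - <<'E'
from h import *
M=np.load("M4.npy")
c=np.array([wz(M,(180+u,v),.046) for u,v in [(54,107),(233,105),(221,270),(66,267)]]);print(c.round(4),c.mean(0))
for uv,z in [((191,50),.008),((223,18),.008)]:print(wz(M,(180+uv[0],uv[1]),z).round(4))
k=wz(M,(180+143,196),.06);print("belly",k)
d=np.radians(-5.2);R=np.array([[np.cos(d),-np.sin(d)],[np.sin(d),np.cos(d)]])
print("knob",c.mean(0)[:2]+R@[-.195,.055])
E
```

```text
[[ 0.5057 -0.2583  0.046 ]
 [ 0.5212 -0.0598  0.046 ]
 [ 0.7186 -0.0769  0.046 ]
 [ 0.697  -0.2745  0.046 ]] [ 0.61060595 -0.16737377  0.046     ]
[ 0.4563 -0.0986  0.008 ]
[ 0.4273 -0.0613  0.008 ]
belly [ 0.61138254 -0.16808731  0.06      ]
knob [ 0.42139329 -0.09492678]
```

Kettle centre and burner agree to within about 2 mm. Now I go to the right knob and turn the wrist half a turn, so the quarter turn stays within joint 6's range.

Call:
{"api": "servo_tool", "payload": {
  "moves": [
    {"offset": [20, 5.6, 0], "delta_rot": [0, 0, 0]},
    {"offset": [39, 11, 0], "delta_rot": [0, 0, 0]},
    {"offset": [39, 11, 0], "delta_rot": [0, 0, 0]},
    {"offset": [39, 11, 0], "delta_rot": [0, 0, 0]},
    {"offset": [39, 11, 0], "delta_rot": [0, 0, 0]},
    {"offset": [20, 6, 0], "delta_rot": [0, 0, 0]},
    {"offset": [0, 0, 0], "delta_rot": [0, 0, 10]},
    {"offset": [0, 0, 0], "delta_rot": [0, 0, 10]},
    {"offset": [0, 0, 0], "delta_rot": [0, 0, 10]},
    {"offset": [0, 0, 0], "delta_rot": [0, 0, 10]},
    {"offset": [0, 0, 0], "delta_rot": [0, 0, 10]},
    {"offset": [0, 0, 0], "delta_rot": [0, 0, 10]}
  ],
  "fingers": 40
}}

```text
t: 15.82
position: [0.422, -0.0965, 0.3032]
ee_rot: [-179.9, -0.1, 114.6]
ft_force: [0.7, 0.1, -0.6]
width: 0.0397
grasp_force: 0.0
```

Call:
{"api": "servo_tool", "payload": {
  "moves": [
    {"offset": [0, 0, 0], "delta_rot": [0, 0, 10]},
    {"offset": [0, 0, 0], "delta_rot": [0, 0, 10]},
    {"offset": [0, 0, 0], "delta_rot": [0, 0, 10]},
    {"offset": [0, 0, 0], "delta_rot": [0, 0, 10]},
    {"offset": [0, 0, 0], "delta_rot": [0, 0, 10]},
    {"offset": [0, 0, 0], "delta_rot": [0, 0, 10]},
    {"offset": [0, 0, 0], "delta_rot": [0, 0, 10]},
    {"offset": [0, 0, 0], "delta_rot": [0, 0, 10]},
    {"offset": [0, 0, 0], "delta_rot": [0, 0, 10]},
    {"offset": [0, 0, 0], "delta_rot": [0, 0, 10]},
    {"offset": [0, 0, 0], "delta_rot": [0, 0, 10]},
    {"offset": [0, 0, 0], "delta_rot": [0, 0, 10]}
  ]
}}

```text
t: 17.32
position: [0.422, -0.0965, 0.3032]
ee_rot: [-180.0, 0.1, -5.4]
ft_force: [0.4, -0.8, -0.4]
width: 0.0402
grasp_force: 0.0
```

Call:
{"api": "servo_tool", "payload": {
  "moves": [
    {"offset": [0, 0, 25], "delta_rot": [0, 0, 0]},
    {"offset": [0, 0, 40], "delta_rot": [0, 0, 0]},
    {"offset": [0, 0, 40], "delta_rot": [0, 0, 0]},
    {"offset": [0, 0, 25], "delta_rot": [0, 0, 0]},
    {"offset": [0, 0, 0], "delta_rot": [0, 0, 0]},
    {"offset": [0, 0, 0], "delta_rot": [0, 0, 0]}
  ]
}}

```text
t: 18.08
position: [0.4226, -0.0967, 0.1752]
ee_rot: [180.0, -0.1, -5.0]
ft_force: [-0.3, -0.4, -0.1]
width: 0.0403
grasp_force: 0.0
```

```bash
python3 - <<'E'
from h import *
im,M,s=wrist("pics/w5.png");np.save("M5.npy",M);print(s["t"],s["position"],s["ee_rot"],s["qpos"])
E
```

```text
18.075 [ 0.4226054  -0.09665743  0.175172  ] [ 1.79987033e+02 -7.85338228e-02 -5.02531383e+00] [-1.77690858e+01 -1.16265373e+01  9.74509642e+01  4.68800989e-03
  9.40961133e+01  7.72565750e+01]
```

View pics/w5.png

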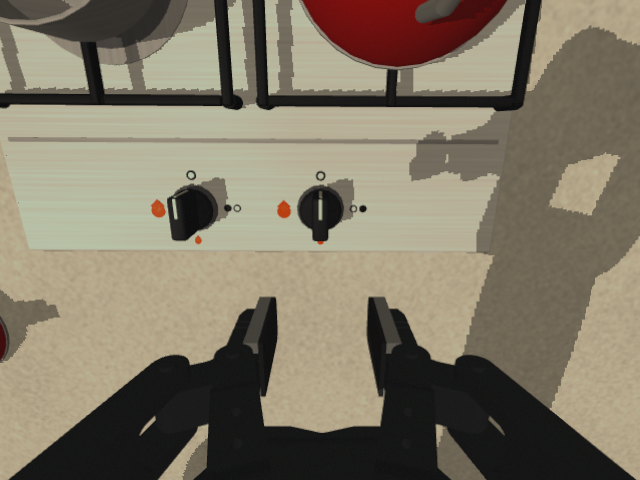

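```bash
python3 - <<'E'
from h import *
M=np.load("M5.npy")
for n,uv,z in [("off",(320,176),.008),("half",(320.5,241),.008),("flame",(284,209),.008),("dot",(363,209),.008),("line rear",(320.5,192),.054),("axis",(320.5,220),.054),("bar front",(320,221),.054),("skirt",(320,209),.02)]:print(n,wz(M,uv,z).round(4))
E
```

```text
off [ 0.4557 -0.0986  0.008 ]
half [ 0.3921 -0.0933  0.008 ]
flame [ 0.4274 -0.0613  0.008 ]
dot [ 0.4207 -0.1368  0.008 ]
line rear [ 0.4491 -0.0985  0.054 ]
axis [ 0.4256 -0.0964  0.054 ]
bar front [ 0.4247 -0.0959  0.054 ]
skirt [ 0.4271 -0.096   0.02  ]
```

Wrist view: right knob bar at (320,190–240), off ring at (320,176), flame at (284,209). The axis is at about (0.425, −0.096), with the pointer at off. Next I descend, grip, and check before pressing.

Call:
{"api": "servo_tool", "payload": {
  "moves": [
    {"offset": [2.5, -0.3, 15], "delta_rot": [0, 0, 0]},
    {"offset": [0, 0, 25], "delta_rot": [0, 0, 0]},
    {"offset": [0, 0, 25], "delta_rot": [0, 0, 0]},
    {"offset": [0, 0, 25], "delta_rot": [0, 0, 0]},
    {"offset": [0, 0, 25], "delta_rot": [0, 0, 0]},
    {"offset": [0, 0, 18], "delta_rot": [0, 0, 0]},
    {"offset": [0, 0, 10], "delta_rot": [0, 0, 0]},
    {"offset": [0, 0, 2], "delta_rot": [0, 0, 0]},
    {"offset": [0, 0, 0], "delta_rot": [0, 0, 0]},
    {"offset": [0, 0, 0], "delta_rot": [0, 0, 0]}
  ]
}}

```text
t: 19.38
position: [0.4253, -0.0966, 0.0298]
ee_rot: [180.0, -0.1, -5.0]
ft_force: [0.1, -0.3, 0.1]
width: 0.0399
grasp_force: 0.0
```

Call:
{"api": "servo_tool", "payload": {
  "moves": [
    {"offset": [0, 0, 0], "delta_rot": [0, 0, 0]},
    {"offset": [0, 0, 0], "delta_rot": [0, 0, 0]},
    {"offset": [0, 0, 0], "delta_rot": [0, 0, 0]},
    {"offset": [0, 0, 0], "delta_rot": [0, 0, 0]},
    {"offset": [0, 0, 0], "delta_rot": [0, 0, 0]},
    {"offset": [0, 0, 0], "delta_rot": [0, 0, 0]}
  ],
  "fingers": 0
}}

```text
t: 20.12
position: [0.4248, -0.0964, 0.0291]
ee_rot: [-180.0, -0.0, -5.0]
ft_force: [-0.3, -0.7, 0.4]
width: 0.0002
grasp_force: 0.0
```

The fingers shut fully with nothing between them. I'll look before doing anything else.

```bash
python3 - <<'E'
from h import *
im,M,s=wrist("pics/w6.png");print(s["t"],s["position"],s["qpos"].round(1),s["width"])
b=ctrl.capture("side")[230:330,240:340,::-1]
cv2.imwrite("pics/c6.png",np.hstack([im[:,120:520,::-1],cv2.copyMakeBorder(cv2.resize(b,(400,400),interpolation=cv2.INTER_CUBIC),0,80,0,0,cv2.BORDER_CONSTANT)]))
E
```

```text
20.125 [ 0.42477581 -0.09644564  0.02907334] [-17.7  -3.6 107.5   0.   76.1  77.4] 0.00020552832028918964
```

View pics/c6.png

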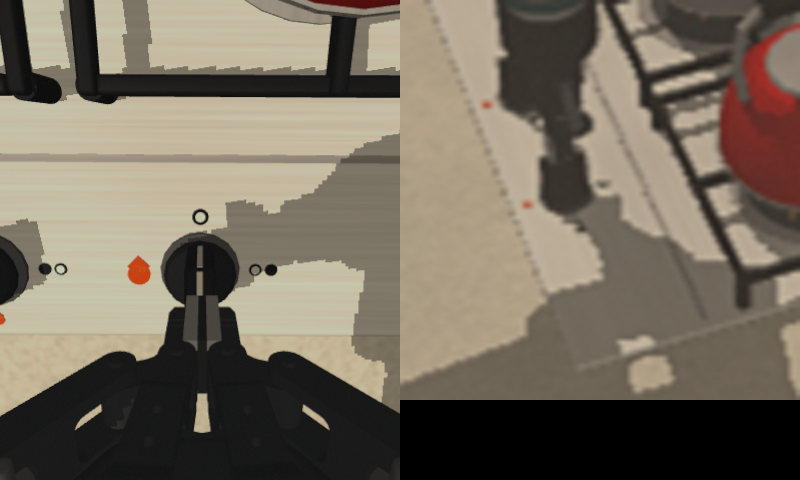

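The wrist view shows the fingertips over the knob at (320,297), with the skirt at (320,270), the off ring at (320,217) and the white line at (320,255). No views are left, so I'll check numerically where the knob sits relative to the fingers.

```bash
python3 - <<'E'
from h import *
s=ctrl.read_state();im=cv2.imread("pics/w6.png")
T=np.eye(4);T[:3,:3]=Ro.from_euler("xyz",s["ee_rot"],degrees=True).as_matrix();T[:3,3]=s["position"]
i=ctrl.camera_info("wrist");M=T@np.array(i["T_tool_cam"])
for n,uv,z in [("off",(320,217),.008),("flame",(259,270),.008),("dot",(391,270),.008),("skirt",(320,270),.021)]:print(n,wz(M,uv,z).round(4))
def pj(X):
    C=np.linalg.inv(M);return cv2.projectPoints(np.array(X,float),cv2.Rodrigues(C[:3,:3])[0],C[:3,3],np.array(i["mtx"]),np.array(i["dist"]))[0][:,0].round(0)
for ax in (.4245,.43): 
  c,q=np.cos(np.radians(-5.2)),np.sin(np.radians(-5.2))
  print(ax,pj([[ax+c*a-q*b,-.096+q*a+c*b,.054] for a in (.019,0,-.019) for b in (.007,-.007)]).tolist())
print("tcp",pj([s["position"]]))
g=cv2.cvtColor(im,cv2.COLOR_BGR2GRAY)
for v in range(232,400,8):print(v,g[v,280:364:3].tolist())
E
```

```text
off [ 0.4559 -0.0986  0.008 ]
flame [ 0.4277 -0.0608  0.008 ]
dot [ 0.421  -0.1365  0.008 ]
skirt [ 0.43   -0.0963  0.021 ]
0.4245 [[304.0, 271.0], [336.0, 271.0], [305.0, 310.0], [336.0, 310.0], [305.0, 345.0], [335.0, 346.0]]
0.43 [[303.0, 259.0], [335.0, 259.0], [303.0, 299.0], [335.0, 299.0], [304.0, 335.0], [334.0, 335.0]]
tcp [[321. 285.]]
232 [187, 187, 187, 186, 187, 187, 187, 187, 187, 186, 149, 149, 106, 83, 86, 113, 187, 136, 116, 116, 115, 116, 115, 115, 115, 116, 116, 116]
240 [190, 190, 190, 189, 190, 159, 67, 74, 74, 74, 48, 48, 43, 35, 40, 47, 46, 46, 46, 46, 46, 63, 119, 119, 119, 118, 118, 119]
248 [191, 191, 190, 77, 74, 74, 27, 23, 25, 23, 17, 19, 17, 91, 64, 17, 16, 16, 20, 20, 18, 41, 47, 47, 96, 119, 119, 119]
256 [188, 141, 75, 63, 26, 27, 31, 32, 31, 19, 17, 17, 18, 92, 64, 17, 18, 16, 20, 21, 21, 19, 20, 24, 47, 47, 117, 117]
264 [193, 74, 33, 28, 33, 33, 32, 32, 32, 16, 18, 15, 31, 91, 65, 19, 18, 17, 17, 23, 20, 21, 20, 20, 19, 44, 58, 121]
272 [188, 73, 28, 31, 34, 31, 32, 31, 21, 19, 19, 20, 60, 114, 81, 21, 20, 20, 16, 21, 21, 20, 20, 19, 20, 26, 54, 11
[... 1116 characters left out ...]
52 [23, 24, 24, 23, 28, 29, 29, 28, 23, 23, 23, 23, 24, 28, 28, 27, 23, 24, 22, 24, 24, 28, 29, 28, 28, 24, 23, 24]
360 [23, 25, 25, 25, 24, 24, 23, 24, 24, 24, 25, 24, 24, 28, 28, 29, 20, 24, 22, 24, 23, 24, 24, 23, 23, 22, 25, 24]
368 [23, 24, 23, 25, 25, 23, 22, 25, 24, 21, 23, 20, 22, 28, 29, 28, 24, 24, 24, 25, 23, 22, 24, 25, 24, 23, 25, 23]
376 [23, 26, 24, 23, 23, 24, 24, 21, 22, 22, 23, 20, 25, 28, 28, 28, 24, 19, 24, 24, 22, 23, 24, 24, 23, 22, 24, 22]
384 [23, 22, 20, 22, 22, 22, 21, 22, 21, 23, 22, 26, 23, 28, 29, 27, 23, 26, 22, 22, 20, 21, 21, 20, 21, 19, 20, 20]
392 [24, 24, 26, 22, 22, 23, 22, 23, 24, 19, 21, 26, 21, 27, 28, 28, 23, 27, 22, 21, 24, 24, 24, 24, 25, 23, 24, 23]
```

By the image the fingers shut just above the bar, so the tips seem to sit higher than nominal. I'll probe gently downward with the shut fingers. Pressing the knob lightly does no harm, since it isn't turned.

Call:
{"api": "servo_tool", "payload": {
  "moves": [
    {"offset": [0, 0, 1], "delta_rot": [0, 0, 0]},
    {"offset": [0, 0, 1], "delta_rot": [0, 0, 0]},
    {"offset": [0, 0, 0], "delta_rot": [0, 0, 0]},
    {"offset": [0, 0, 0], "delta_rot": [0, 0, 0]}
  ]
}}

```text
t: 20.72
position: [0.4248, -0.0965, 0.0273]
ee_rot: [-180.0, -0.0, -5.0]
ft_force: [-1.5, 0.7, 3.0]
width: 0.0
grasp_force: 1.4
```

Call:
{"api": "servo_tool", "payload": {
  "moves": [
    {"offset": [0, 0, 1], "delta_rot": [0, 0, 0]},
    {"offset": [0, 0, 1], "delta_rot": [0, 0, 0]},
    {"offset": [0, 0, 0], "delta_rot": [0, 0, 0]},
    {"offset": [0, 0, 0], "delta_rot": [0, 0, 0]}
  ]
}}

```text
t: 21.22
position: [0.4248, -0.0965, 0.0252]
ee_rot: [-180.0, -0.0, -5.0]
ft_force: [-1.3, -0.1, 4.0]
width: 0.0005
grasp_force: 2.2
```

Confirmed: contact with the bar top came at TCP z ≈ 0.028, so the real tips are about 26 mm behind the nominal TCP. I'll back off, open, and grip about 17 mm lower.

Call:
{"api": "servo_tool", "payload": {
  "moves": [
    {"offset": [0, 0, -6], "delta_rot": [0, 0, 0]},
    {"offset": [0, 0, -10], "delta_rot": [0, 0, 0]},
    {"offset": [0, 0, 0], "delta_rot": [0, 0, 0]},
    {"offset": [0, 0, 0], "delta_rot": [0, 0, 0]}
  ]
}}

```text
t: 21.72
position: [0.4247, -0.0964, 0.041]
ee_rot: [-180.0, 0.0, -5.0]
ft_force: [-0.3, -0.6, -0.0]
width: -0.0001
grasp_force: 0.0
```

Call:
{"api": "servo_tool", "payload": {
  "moves": [
    {"offset": [0, 0, 0], "delta_rot": [0, 0, 0]},
    {"offset": [0, 0, 0], "delta_rot": [0, 0, 0]},
    {"offset": [0, 0, 0], "delta_rot": [0, 0, 0]},
    {"offset": [0, 0, 0], "delta_rot": [0, 0, 0]},
    {"offset": [0, 0, 6], "delta_rot": [0, 0, 0]},
    {"offset": [0, 0, 8], "delta_rot": [0, 0, 0]},
    {"offset": [0, 0, 8], "delta_rot": [0, 0, 0]},
    {"offset": [0, 0, 5], "delta_rot": [0, 0, 0]},
    {"offset": [0, 0, 2], "delta_rot": [0, 0, 0]},
    {"offset": [0, 0, 0], "delta_rot": [0, 0, 0]},
    {"offset": [0, 0, 0], "delta_rot": [0, 0, 0]}
  ],
  "fingers": 40
}}

```text
t: 23.1
position: [0.425, -0.0965, 0.0124]
ee_rot: [180.0, -0.0, -5.0]
ft_force: [-0.2, 0.4, -0.4]
width: 0.0402
grasp_force: 0.0
```

Call:
{"api": "servo_tool", "payload": {
  "moves": [
    {"offset": [0, 0, 0], "delta_rot": [0, 0, 0]},
    {"offset": [0, 0, 0], "delta_rot": [0, 0, 0]},
    {"offset": [0, 0, 0], "delta_rot": [0, 0, 0]},
    {"offset": [0, 0, 0], "delta_rot": [0, 0, 0]},
    {"offset": [0, 0, 0], "delta_rot": [0, 0, 0]},
    {"offset": [0, 0, 0], "delta_rot": [0, 0, 0]}
  ],
  "fingers": 0
}}

```text
t: 23.85
position: [0.425, -0.0957, 0.0124]
ee_rot: [-179.9, -0.0, -5.0]
ft_force: [-1.2, 5.1, 3.3]
width: 0.0122
grasp_force: 61.4
```

Call:
{"api": "servo_tool", "payload": {
  "moves": [
    {"offset": [0, 0, 2], "delta_rot": [0, 0, 0]},
    {"offset": [0, 0, 2], "delta_rot": [0, 0, 0]},
    {"offset": [0, 0, 2], "delta_rot": [0, 0, 0]},
    {"offset": [0, 0, 0.5], "delta_rot": [0, 0, 0]},
    {"offset": [0, 0, 0], "delta_rot": [0, 0, 0]},
    {"offset": [0, 0, 0], "delta_rot": [0, 0, 0]}
  ]
}}

```text
t: 24.6
position: [0.4251, -0.0957, 0.0066]
ee_rot: [-179.9, -0.0, -5.0]
ft_force: [-4.2, 6.1, 9.4]
width: 0.0124
grasp_force: 62.4
```

Call:
{"api": "servo_tool", "payload": {
  "moves": [
    {"offset": [0, -0.7, 0.3], "delta_rot": [0, 0, 0]},
    {"offset": [0, 0, 0], "delta_rot": [0, 0, -8]},
    {"offset": [0, 0, 0], "delta_rot": [0, 0, -8]},
    {"offset": [0, 0, 0], "delta_rot": [0, 0, -8]},
    {"offset": [0, 0, 0], "delta_rot": [0, 0, -8]},
    {"offset": [0, 0, 0], "delta_rot": [0, 0, -8]},
    {"offset": [0, 0, 0], "delta_rot": [0, 0, 0]}
  ]
}}

```text
t: 25.48
position: [0.4255, -0.0964, 0.0066]
ee_rot: [179.9, -0.0, 35.1]
ft_force: [-3.2, -0.1, 8.5]
width: 0.0122
grasp_force: 62.2
```

Call:
{"api": "servo_tool", "payload": {
  "moves": [
    {"offset": [0, 0, 0], "delta_rot": [0, 0, -9]},
    {"offset": [0, 0, 0], "delta_rot": [0, 0, -9]},
    {"offset": [0, 0, 0], "delta_rot": [0, 0, -9]},
    {"offset": [0, 0, 0], "delta_rot": [0, 0, -9]},
    {"offset": [0, 0, 0], "delta_rot": [0, 0, -9]},
    {"offset": [0, 0, 0.3], "delta_rot": [0, 0, -5]},
    {"offset": [0, 0, 0], "delta_rot": [0, 0, 0]},
    {"offset": [0, 0, 0], "delta_rot": [0, 0, 0]}
  ]
}}

```text
t: 26.48
position: [0.4265, -0.0967, 0.0067]
ee_rot: [179.8, 0.1, 85.0]
ft_force: [0.9, -2.1, 7.3]
width: 0.0122
grasp_force: 62.0
```

```bash
python3 - <<'E'
from h import *
im,M,s=wrist("pics/w7.png");print(s["t"],s["position"],s["ee_rot"],s["ft_force"],s["wrist_torque"],s["width"])
# hob yaw as seen
E
```

```text
26.475 [ 0.42648136 -0.09674235  0.00667874] [1.79754365e+02 1.02408029e-01 8.49737755e+01] [ 0.93064734 -2.14256808  7.30746804] [-0.23787496 -0.20022446  0.04335994] 0.012201523334337975
```

Call:
{"api": "servo_tool", "payload": {
  "moves": [
    {"offset": [0, 0, 0.7], "delta_rot": [0, 0, 0]},
    {"offset": [0, 0, 0.7], "delta_rot": [0, 0, 0]},
    {"offset": [0, 0, 0], "delta_rot": [0, 0, 0]},
    {"offset": [0, 0, 0], "delta_rot": [0, 0, 0]}
  ]
}}

```text
t: 27.02
position: [0.4266, -0.0968, 0.0065]
ee_rot: [179.8, 0.1, 85.0]
ft_force: [-5.0, 0.8, 18.4]
width: 0.0125
grasp_force: 63.5
```

Firm end reached (18 N), so the knob is fully in. I hold it for about 3 s.

Call:
{"api": "servo_tool", "payload": {
  "moves": [
    {"offset": [0, 0, 0], "delta_rot": [0, 0, 0]},
    {"offset": [0, 0, 0], "delta_rot": [0, 0, 0]},
    {"offset": [0, 0, 0], "delta_rot": [0, 0, 0]},
    {"offset": [0, 0, 0], "delta_rot": [0, 0, 0]},
    {"offset": [0, 0, 0], "delta_rot": [0, 0, 0]},
    {"offset": [0, 0, 0], "delta_rot": [0, 0, 0]},
    {"offset": [0, 0, 0], "delta_rot": [0, 0, 0]},
    {"offset": [0, 0, 0], "delta_rot": [0, 0, 0]},
    {"offset": [0, 0, 0], "delta_rot": [0, 0, 0]},
    {"offset": [0, 0, 0], "delta_rot": [0, 0, 0]},
    {"offset": [0, 0, 0], "delta_rot": [0, 0, 0]},
    {"offset": [0, 0, 0], "delta_rot": [0, 0, 0]}
  ]
}}

```text
t: 28.52
position: [0.4267, -0.0968, 0.0065]
ee_rot: [179.7, 0.1, 85.0]
ft_force: [-5.7, -0.2, 17.4]
width: 0.0124
grasp_force: 63.5
```

Call:
{"api": "servo_tool", "payload": {
  "moves": [
    {"offset": [0, 0, 0], "delta_rot": [0, 0, 0]},
    {"offset": [0, 0, 0], "delta_rot": [0, 0, 0]},
    {"offset": [0, 0, 0], "delta_rot": [0, 0, 0]},
    {"offset": [0, 0, 0], "delta_rot": [0, 0, 0]},
    {"offset": [0, 0, 0], "delta_rot": [0, 0, 0]},
    {"offset": [0, 0, 0], "delta_rot": [0, 0, 0]},
    {"offset": [0, 0, 0], "delta_rot": [0, 0, 0]},
    {"offset": [0, 0, 0], "delta_rot": [0, 0, 0]},
    {"offset": [0, 0, 0], "delta_rot": [0, 0, 0]},
    {"offset": [0, 0, 0], "delta_rot": [0, 0, 0]},
    {"offset": [0, 0, 0], "delta_rot": [0, 0, 0]},
    {"offset": [0, 0, 0], "delta_rot": [0, 0, 0]}
  ]
}}

```text
t: 30.02
position: [0.4266, -0.0968, 0.0065]
ee_rot: [179.8, 0.1, 85.0]
ft_force: [-4.4, -0.4, 18.5]
width: 0.0122
grasp_force: 63.5
```

Call:
{"api": "servo_tool", "payload": {
  "moves": [
    {"offset": [0, 0, -2], "delta_rot": [0, 0, 0]},
    {"offset": [0, 0, -2], "delta_rot": [0, 0, 0]},
    {"offset": [0, 0, -2], "delta_rot": [0, 0, 0]},
    {"offset": [0, 0, -1], "delta_rot": [0, 0, 0]},
    {"offset": [0, 0, 0], "delta_rot": [0, 0, 0]}
  ]
}}

```text
t: 30.65
position: [0.4263, -0.0967, 0.0116]
ee_rot: [179.8, 0.1, 85.0]
ft_force: [4.8, -3.9, 3.6]
width: 0.0121
grasp_force: 61.5
```

Call:
{"api": "servo_tool", "payload": {
  "moves": [
    {"offset": [0, 0, 0], "delta_rot": [0, 0, 0]},
    {"offset": [0, 0, 0], "delta_rot": [0, 0, 0]},
    {"offset": [0, 0, 0], "delta_rot": [0, 0, 0]},
    {"offset": [0, 0, 0], "delta_rot": [0, 0, 0]},
    {"offset": [0, 0, -10], "delta_rot": [0, 0, 0]},
    {"offset": [0, 0, -20], "delta_rot": [0, 0, 0]},
    {"offset": [0, 0, -35], "delta_rot": [0, 0, 0]},
    {"offset": [0, 0, -35], "delta_rot": [0, 0, 0]},
    {"offset": [0, 0, -30], "delta_rot": [0, 0, 0]},
    {"offset": [0, 0, 0], "delta_rot": [0, 0, 0]},
    {"offset": [0, 0, 0], "delta_rot": [0, 0, 0]}
  ],
  "fingers": 40
}}

```text
t: 32.02
position: [0.4245, -0.0956, 0.14]
ee_rot: [-180.0, -0.0, 85.0]
ft_force: [0.8, 0.2, -0.8]
width: 0.0398
grasp_force: 0.0
```

```bash
python3 - <<'E'
from h import *
im,M,s=wrist("pics/w8.png");print(s["t"],s["position"],s["ee_rot"])
# white pointer line direction: bright low-saturation pixels near the knob
C=np.linalg.inv(M);i=ctrl.camera_info("wrist")
pj=lambda X:cv2.projectPoints(np.array(X,float),cv2.Rodrigues(C[:3,:3])[0],C[:3,3],np.array(i["mtx"]),np.array(i["dist"]))[0][:,0]
ax=np.array([.4255,-.0965,.054])
print(pj([ax,ax+[.0017,.019,0],ax+[.019,-.0017,0],[.4255,-.0965,.021]]).round(0).tolist())
u,v=pj([ax])[0].astype(int)
g=cv2.cvtColor(im,cv2.COLOR_RGB2GRAY)
for y in range(v-50,v+35,5):print(y,g[y,u-45:u+46:5].tolist())
print(u)
E
```

```text
32.025 [ 0.42446138 -0.09563636  0.140016  ] [-1.79953067e+02 -1.58663183e-02  8.49774793e+01]
[[324.0, 237.0], [324.0, 212.0], [350.0, 237.0], [324.0, 225.0]]
187 [189, 187, 186, 186, 190, 188, 188, 189, 96, 159, 188, 184, 186, 183, 183, 184, 186, 185, 183]
192 [190, 188, 187, 186, 189, 187, 188, 190, 186, 187, 191, 183, 186, 183, 182, 182, 187, 186, 183]
197 [190, 189, 187, 187, 190, 186, 188, 161, 69, 68, 77, 157, 186, 183, 181, 183, 188, 185, 181]
202 [188, 189, 186, 186, 189, 186, 68, 49, 24, 84, 21, 49, 67, 184, 181, 182, 188, 185, 181]
207 [188, 189, 187, 187, 190, 67, 26, 34, 17, 127, 21, 29, 24, 67, 180, 181, 188, 184, 181]
212 [188, 188, 186, 187, 189, 35, 29, 28, 24, 25, 25, 20, 27, 29, 164, 181, 187, 185, 181]
217 [187, 163, 154, 187, 86, 26, 28, 27, 28, 185, 28, 20, 29, 23, 82, 181, 21, 174, 181]
222 [187, 91, 98, 186, 84, 27, 27, 27, 28, 186, 27, 21, 22, 27, 65, 170, 181, 28, 181]
227 [187, 186, 185, 187, 132, 26, 27, 28, 28, 186, 29, 20, 21, 26, 151, 181, 186, 183, 180]
232 [187, 187, 186, 187, 188, 23, 28, 26, 27, 185, 27, 17, 24, 21, 181, 181, 185, 182, 180]
237 [187, 186, 186, 187, 187, 166, 27, 27, 27, 28, 26, 19, 16, 101, 181, 181, 184, 181, 180]
242 [188, 185, 186, 186, 187, 184, 162, 21, 26, 28, 27, 16, 111, 184, 181, 181, 183, 181, 179]
247 [188, 185, 186, 186, 187, 185, 185, 190, 26, 28, 28, 103, 114, 184, 181, 182, 182, 180, 180]
252 [188, 184, 186, 186, 186, 185, 185, 190, 27, 26, 27, 105, 112, 183, 180, 181, 180, 180, 181]
257 [188, 184, 186, 186, 186, 185, 185, 190, 26, 25, 25, 114, 114, 182, 182, 182, 180, 179, 182]
262 [187, 183, 186, 185, 186, 185, 184, 189, 182, 19, 116, 113, 113, 183, 183, 182, 179, 179, 183]
267 [187, 184, 185, 184, 186, 185, 185, 189, 181, 20, 116, 161, 160, 183, 182, 183, 179, 179, 183]
324
```

The white line runs straight along the hob's +y, so the knob is at the large-flame mark. Last, I check that the kettle hasn't moved, then hand in.

```bash
python3 - <<'E'
from h import *
a=cv2.imread("pics/s4.png");b=ctrl.capture("side")[...,::-1]
r=lambda i:np.argwhere((i[200:300,310:380,2].astype(int)-i[200:300,310:380,1])>70)
A,B=r(a),r(b);print(A.mean(0),B.mean(0),len(A),len(B))
if abs(A.mean(0)-B.mean(0)).max()<1.5: print(ctrl.finish_job())
E
```

```text
[49.89716312 29.18085106] [49.99641577 28.67383513] 282 279
the job is handed in; nothing more can be done
None
```

The kettle stands centred on the large (right) burner. I held its knob pressed at the large-flame mark for about 3 s and then let it spring out. The other knob, saucepan, jar and rolling pin were left alone, and the job is handed in; no verdict came back.

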